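# Show the handled jug's underside to the inspection camera

## Robot

A 6-joint arm with a two-finger parallel gripper is mounted at the origin on the work surface. World frame = base frame: x ahead of the robot, y to its left, z up, the work surface at z = 0. Lengths are in m, angles in rad, forces in N, time in s.
With the tool pointing down it reaches from about 0.3 to 0.825 m from the base axis. Payload 5.4 kg.
Tool frame: the origin (TCP) lies at the very end of the fingers, on their centre line; the grasp point (between the pads) lies 19 mm behind it; z points along the fingers, y is the line along which they close (so a half turn about z gives the same grasp; the last joint's range is limited). The gripper opens to 92 mm and grips with 3 to 60 N. Pads are 20 mm wide; open, the fingers measure 128 mm over their backs; the gripper's body (75 mm by 189 mm) begins 69 mm behind the grasp point.
Start: joints at [0.909, 0.158, 1.597, -0, 1.386, -0.21], TCP at [0.251, 0.517, 0.215] pointing down, gripper open.
Joint ranges: [-2.91, 2.91], [-0.94, 2.29], [0.18, 2.7], [-1.29, 4.43], [0.17, 2.64], [-3, 3]. Speed limits (rad/s): [2.57, 2.57, 3.14, 3.14, 3.14, 3.14].

## Interface

Orientations are given as a rotation vector (axis times angle).
In Python, from workcell import bot gives the robot as it stands. Calls block until the motion is done:
- bot.goto(position, orientation): joint-space move of the TCP to a pose.
- bot.line_to(position, rot=None, max_speed=0.15): straight line of the TCP; rot=None keeps the orientation; max_speed is the mean speed in m/s.
- bot.set_joints(angles): joint-space move.
- bot.set_gripper(opening, newtons=None): opening from 0.0 (shut) to 1.0 (fully open); newtons is the grip in N (None keeps the last); returns when the fingers have stopped.
- bot.hold(seconds).
- bot.inverse_kinematics(position, orientation): joint angles nearest the present ones, or None.
- bot.read_camera(name): name is "scene" or "side" or "wrist"; returns a dict with "pixels" (384x512x3 uint8, blue, green, red), "fx", "fy", "cx", "cy" (pixels), "R" (3x3) and "t" (3): a world point X has camera coordinates R X + t. Camera axes: x right, y down, z forward; pixel columns grow to the right and rows downward; lengths in m; the calibration is good to about 2 mm. The wrist camera is an equidistant fisheye: a pixel r from the principal point sees the ray r / f radians off the axis. A picture is of the moment at which its call begins. There is no depth.
A pose or a line that the arm cannot do raises bot.MotionError and nothing moves.
- bot.job_done(): hands the job in; it is judged then, once.
Readings, each from a call of its own:
- bot.current_clock(): time.
- bot.current_joints(): joint angles.
- bot.current_joint_vel(): joint speeds.
- bot.current_effort(): joint torques, N m.
- bot.current_ee_pos(): TCP position.
- bot.current_tool_rot(): TCP orientation.
- bot.current_contact_force(): force on the tool from outside, world axes, zero at the start.
- bot.current_ft_torque(): the same for the moment, N m.
- bot.current_opening(): opening from 0.0 (shut) to 1.0 (fully open).
- bot.current_grip_force(): force on a finger pad.
Only numpy, scipy, OpenCV 4.12 (cv2) and the standard library are available. Lean on these libraries where they do the work, as an engineer would, in place of code of your own. Each camera call takes 0.05 s, during which the arm holds its last target. There are 200 camera calls.

## Task

One of the five white flasks packed in the open carton has a loop handle on its side: take that jug out of the carton and present it in the air to the small inspection camera, its underside facing the lens squarely, centred on the lens axis and about 12 cm from the lens, with the handle on the upper side of the tilted jug. Finish while holding it still there in the gripper; leave the other flasks in their cells and do not shift the camera.

Things in the scene. Friction and masses are not known exactly. Their poses are not given: they have to be found in the camera images.
- jug: The white ceramic jug, loose, 0.2 to 0.35 kg, standing upright in a cell of the carton; its origin is the middle of its underside. 126 mm tall in all; above the underside: belly 64 mm across at 38 mm, shoulder narrowing from 54 mm across at 60 mm to 30 mm across at 78 mm, then a straight round neck 30 mm across from 78 to 118 mm, where it is best gripped, then a lip 35 mm across at 121 to 126 mm. Own z runs from underside to mouth, own x towards the handle.
- jug_center (a point): Centre of the jug, on its axis, 63 mm above its underside; z to the mouth, x towards the handle (a level direction at the start, within about 1.1 rad of straight away from the robot).
- jug_base (a point): Middle of the jug's underside, on its axis; same axes.
- jug_handle (a point): Middle of the jug's loop handle, 37 mm out from the jug's axis (along own x) and 87 mm above its underside. The handle is a round bar 8 mm thick from the neck (106 mm up) down to the shoulder (60 mm up), its outer edge 43 mm from the axis.
- flask_a_center (a point): Centre (63 mm up) of a plain flask of the same shape and size without a handle, upright and loose in another cell.
- flask_b_center (a point): The same, of the second plain flask.
- flask_c_center (a point): The same, of the third plain flask.
- flask_d_center (a point): The same, of the fourth plain flask.
- carton: The open cardboard carton, fixed, 184 mm (own x) by 272 mm (own y), walls 66 mm high, floor 4 mm thick; origin under its centre. Two by three cells of 88 mm pitch (2 along own x, 3 along own y) with dividers 48 mm high; one cell is empty. The four flaps stick out some 70 mm from the rims, drooping.
- cam_stand: Fixed base of the inspection camera, a dark plate 120 x 100 mm with two upright cheeks up to 72 mm high that carry the tilting black camera head; origin under the middle of the plate.
- lens (a point): Middle of the camera's round front glass (lens 46 mm across inside a white ring light 68 mm across), about 90 mm above the table. Own z is the viewing axis, pointing out of the lens: it looks up, leaning 0.4 to 0.65 rad from vertical towards the robot's side. Own y is level; own x points away from the robot and slants upwards, so it is the upper side as seen along the viewing axis. The head's tilt is stiff and stays as set.
There are look-alikes about, which are no part of the job. Leave any purple look-alike of the jug alone.

How it is judged:
On the way:
1. the jug is lifted clear of the carton in the gripper (height (world z) of jug_base above 0.09 m and contact force between the fingers and jug above 2 N), for 0.2 s.
At the end, for the whole second after the job is handed in: The jug is held still in the fingers only: underside facing the lens, its middle within 20 mm (each way) of the lens axis and 95 to 145 mm from the lens, the jug's axis within 0.21 rad of the viewing axis, the handle within 0.5 rad of uppermost; the underside over 100 mm above the table (x of jug_base in the frame of lens between -0.02 and 0.02 m and y of jug_base in the frame of lens between -0.02 and 0.02 m and z of jug_base in the frame of lens between 0.095 and 0.145 m and angle between the z axis of jug_center and the z axis of lens, either way round below 0.21 rad and z of jug_center in the frame of lens above 0.14 m and angle between the x axis of jug_center and the x axis of lens, either way round below 0.5 rad and x of jug_handle in the frame of lens above 0 m and contact force between the fingers and jug above 2 N and contact force between jug and cam_stand below 0.3 N and height (world z) of jug_base above 0.1 m and linear speed of jug below 0.03 m/s and angular speed of jug below 0.2 rad/s); the arm keeps its last pose, push and grip.
It fails at once if another flask is taken out, tipped or shoved from its cell (distance of any of flask_a_center, flask_b_center, flask_c_center, flask_d_center from where it was at the start of the episode above 0.035 m or angle between any of flask_a_center, flask_b_center, flask_c_center, flask_d_center's own z axis and vertical above 0.4 rad).
It fails at once if the camera is shifted or its tilt changed (distance of lens from where it was at the start of the episode above 0.008 m).
It also fails if it takes over 32 s, if anything falls off the work surface, if the arm or the gripper's body presses on something with over 40 N, if the wrist force passes 120 N, or if a joint passes its speed limit or range.

## Working session

There is one attempt and no reset: what is moved stays moved. The work goes in short steps, each a Python script; the robot and the scene stay as the last script left them, time stands still between calls to the robot, and variables do not carry over. Pictures are saved under pics/ and viewed, at most 10 in all, crops included, and the job is handed in when it is done.

```bash
mkdir -p pics; ls; python3 - <<'E'
from workcell import bot
import cv2,numpy as np,pickle
d={}
for n in ["scene","side","wrist"]:
    c=bot.read_camera(n); d[n]=c
    print(n,c["fx"],c["cx"],c["cy"],np.round(c["R"],3).tolist(),np.round(c["t"],3))
pickle.dump(d,open("c0.pkl","wb"))
cv2.imwrite("pics/a.png",cv2.resize(d["scene"]["pixels"],(800,600),interpolation=cv2.INTER_CUBIC))
cv2.imwrite("pics/b.png",cv2.resize(d["side"]["pixels"],(800,600),interpolation=cv2.INTER_CUBIC))
cv2.imwrite("pics/c.png",d["wrist"]["pixels"])
print(bot.current_clock(),bot.current_tool_rot())
E
```

```text
pics
scene 474.05570557029114 249.28482913518388 187.28145435718508 [[-0.457, 0.889, -0.018], [0.639, 0.315, -0.702], [-0.618, -0.332, -0.712]] [ 0.265 -0.337  1.508]
side 352.6766369243552 255.5104870419658 196.3679930199952 [[0.815, -0.58, 0.018], [-0.436, -0.633, -0.639], [0.382, 0.513, -0.769]] [-0.491  0.329  0.762]
wrist 297.3186396354542 254.18190441242334 192.49780785518726 [[0.437, 0.899, -0.001], [0.865, -0.42, 0.273], [0.245, -0.12, -0.962]] [-0.574 -0.031  0.391]
0.15 [-7.03489127e-01 -3.06119401e+00  2.02442668e-03]
```

View pics/a.png

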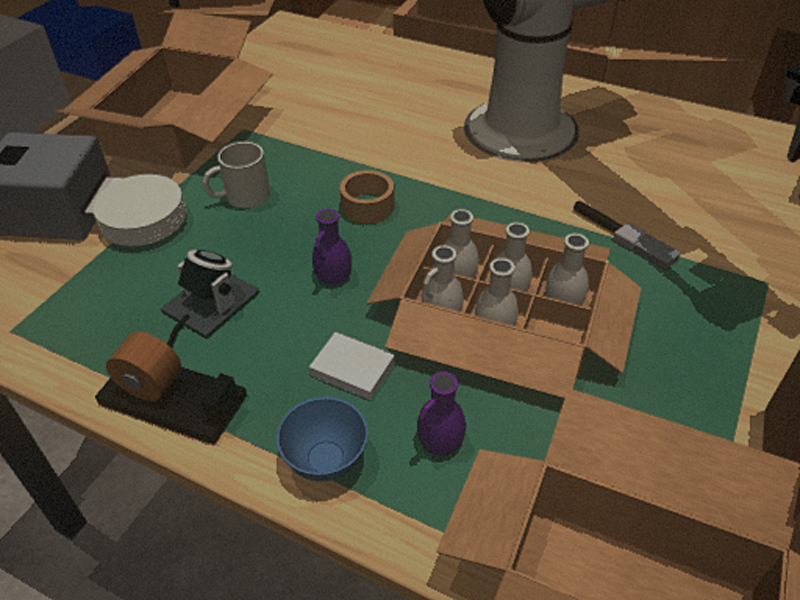

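View pics/b.png

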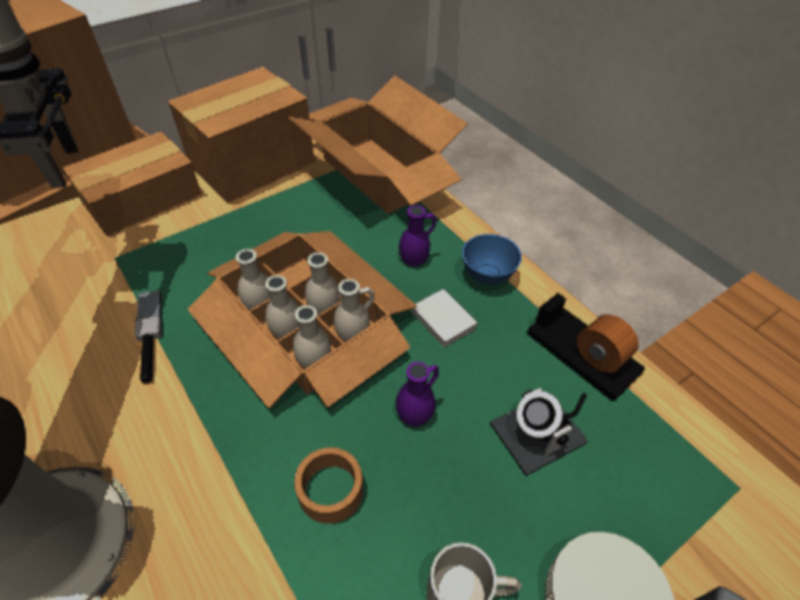

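View pics/c.png

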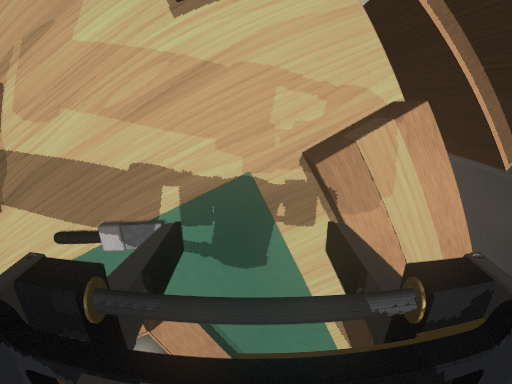

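The scene view shows the handled jug with its mouth at (444,254) and the handle on its left at about (430,273). In the side view the mouth is at (349,287) and the handle at (369,296). The ring-lit lens is at scene (208,260) and side (540,413). The wrist view does not show the targets yet.

```bash
cat > h.py <<'E'
import numpy as np,cv2
from scipy.spatial.transform import Rotation as Ro
def ray(c,u,v,fish=False):
    x,y=(u-c["cx"])/c["fx"],(v-c["cy"])/c["fy"]
    if fish:
        r=np.hypot(x,y); d=np.array([x/r*np.sin(r),y/r*np.sin(r),np.cos(r)]) if r>1e-9 else np.array([0,0,1.])
    else: d=np.array([x,y,1.]); d/=np.linalg.norm(d)
    R=np.array(c["R"]); return -R.T@np.array(c["t"]),R.T@d
def tri(rs):
    A=sum(np.eye(3)-np.outer(d,d) for o,d in rs); b=sum((np.eye(3)-np.outer(d,d))@o for o,d in rs)
    X=np.linalg.solve(A,b); return X,[float(np.linalg.norm(np.cross(X-o,d))) for o,d in rs]
def onz(r,z): o,d=r; return o+d*(z-o[2])/d[2]
def proj(c,X,fish=False):
    p=np.array(c["R"])@X+np.array(c["t"])
    if fish:
        th=np.arctan2(np.hypot(p[0],p[1]),p[2]);q=p[:2]/np.hypot(p[0],p[1])*th
    else: q=p[:2]/p[2]
    return q*c["fx"]+[c["cx"],c["cy"]]
E
python3 - <<'E'
from h import *; import pickle
d=pickle.load(open("c0.pkl","rb")); s=1/1.5625
for n,a,b in [("mouth",(444,254),(349,287)),("handle",(430,273),(369,296)),("lens",(208,260),(540,413)),("fl1",(461,217),(306,315)),("fl2",(517,230),(276,285)),("fl3",(576,241),(247,257)),("fl4",(502,267),(318,261)),("plate1",(165,305),(492,432)),("plate2",(258,290),(586,436)),("plate3",(209,333),(540,471)),("purple",(328,216),(418,371))]:
    X,e=tri([ray(d["scene"],a[0]*s,a[1]*s),ray(d["side"],b[0]*s,b[1]*s)]); print(n,X.round(4),np.round(e,4))
    if 'plate' in n: print(onz(ray(d["scene"],a[0]*s,a[1]*s),.008).round(3),onz(ray(d["side"],b[0]*s,b[1]*s),.008).round(3))
c=d["wrist"]; 
from workcell import bot
Rt=Ro.from_rotvec(bot.current_tool_rot()).as_matrix(); print((Rt.T@(-c["R"].T@c["t"]-bot.current_ee_pos())).round(3),(Rt.T@c["R"].T).round(3).tolist())
for n,sl in [("scene",(cv2.resize(d["scene"]["pixels"][140:230,90:180],None,fx=4.4,fy=4.4,interpolation=3))),("side",cv2.resize(d["side"]["pixels"][235:325,300:390],None,fx=4.4,fy=4.4,interpolation=3))]:
    globals()[n]=sl
cv2.imwrite("pics/d.png",np.hstack([scene,side]))
E
```

```text
mouth [0.5454 0.0701 0.1257] [0.0022 0.0022]
handle [0.5705 0.0562 0.102 ] [0.0063 0.0063]
lens [ 0.666  -0.2668  0.0778] [0.0015 0.0015]
fl1 [0.4583 0.059  0.1249] [0.0022 0.0022]
fl2 [0.4491 0.1444 0.1238] [0.0027 0.0027]
fl3 [0.4375 0.2297 0.1257] [0.0032 0.0032]
fl4 [0.5338 0.1532 0.1243] [0.003 0.003]
plate1 [ 6.758e-01 -2.727e-01  3.000e-04] [0.0689 0.0689]
[ 0.724 -0.321  0.008] [ 0.62  -0.229  0.008]
plate2 [ 0.6777 -0.2646  0.029 ] [0.0744 0.0744]
[ 0.632 -0.209  0.008] [ 0.738 -0.32   0.008]
plate3 [ 0.6809 -0.298  -0.091 ] [0.0048 0.0048]
[ 0.741 -0.223  0.008] [ 0.637 -0.32   0.008]
purple [ 0.5416 -0.1251  0.1226] [0.0026 0.0026]
[ 0.077 -0.    -0.17 ] [[-0.001, -0.962, -0.273], [1.0, -0.001, 0.0], [-0.0, -0.273, 0.962]]
```

View pics/d.png

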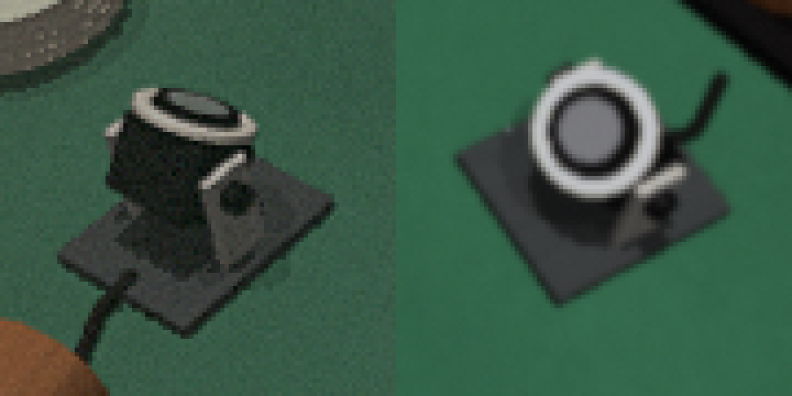

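The zoom shows the lens glass at about scene (135,163) and side (344.5,264.5), with the plate nearly aligned with the world axes. I'll check IK for both grasp orientations, then take close views.

```bash
cat >> h.py <<'E'
def rv(x,z):
    z=np.array(z,float);z/=np.linalg.norm(z);x=np.array(x,float);x=x-z*(x@z);x/=np.linalg.norm(x)
    return Ro.from_matrix(np.c_[x,np.cross(z,x),z]).as_rotvec()
E
python3 - <<'E'
from h import *; from workcell import bot; import pickle
d=pickle.load(open("c0.pkl","rb"))
L,e=tri([ray(d["scene"],135,163.4),ray(d["side"],344.5,264.5)]); print("lens",L,e)
h=np.array([.88,-.47,0])
for s in (1,-1):
    print(s,"grasp",bot.inverse_kinematics([.545,.07,.085],rv(s*h,[0,0,-1])),"look",bot.inverse_kinematics([.50,-.2,.28],rv([s,0,0],[0,0,-1])))
    for t in (.4,.65):
        a=np.array([-np.sin(t),0,np.cos(t)]); print(t,bot.inverse_kinematics(L+.205*a,rv([s,0,0],-a)))
p=bot.inverse_kinematics([.50,-.2,.28],rv([1,0,0],[0,0,-1]))
if p is not None:
    t0=bot.current_clock()
    bot.goto([.50,-.2,.30],rv([1,0,0],[0,0,-1])); c1=bot.read_camera("wrist")
    print(bot.current_clock()-t0)
    bot.goto([.50,.02,.30],rv(h,[0,0,-1])); c2=bot.read_camera("wrist")
    pickle.dump((c1,c2),open("c1.pkl","wb")); print(bot.current_clock(),bot.current_joints())
    cv2.imwrite("pics/e.png",cv2.resize(np.hstack([c1["pixels"][:,60:460],c2["pixels"][:,60:460]]),None,fx=1,fy=1))
E
```

```text
lens [ 0.65999132 -0.26618171  0.08270347] [0.002656358261997648, 0.002656358261997693]
1 grasp [-9.22363300e-02  2.30714530e-01  1.78482896e+00 -8.88178420e-16
  1.12604916e+00  1.96910695e+00] look [-6.05036917e-01  2.62518315e-02  1.60984029e+00 -4.44089210e-16
  1.50550053e+00  9.65759410e-01]
0.4 [-0.7591522   0.01234771  1.69019515  0.29694457  1.15814495  0.73046349]
0.65 [-0.94364178 -0.1977374   2.01695625  0.6214269   1.00037796  0.36958163]
-1 grasp [-9.22363300e-02  2.30714530e-01  1.78482896e+00 -4.44089210e-16
  1.12604916e+00 -1.17248571e+00] look [-0.60503692  0.02625183  1.60984029  0.          1.50550053 -2.17583324]
0.4 [-0.7591522   0.01234771  1.69019515  0.29694457  1.15814495 -2.41112917]
0.65 [-0.94364178 -0.1977374   2.01695625  0.6214269   1.00037796 -2.77201103]
2.75
3.8333 [-2.03278206e-01 -8.25028825e-02  1.67764332e+00 -4.36407735e-04
  1.54634497e+00  1.85817680e+00]
```

View pics/e.png

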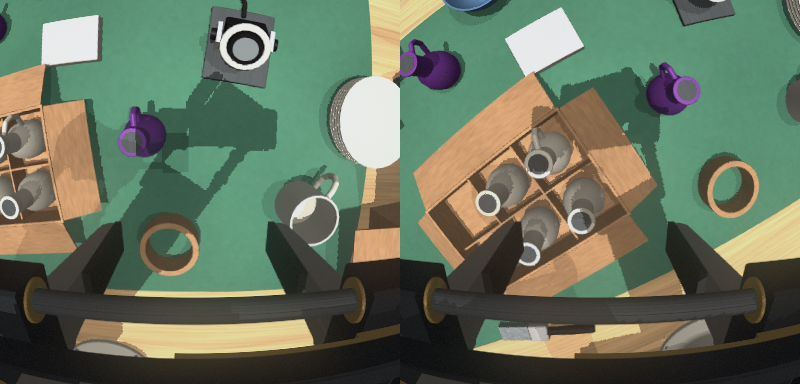

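In the wrist views, the lens is at (305,47) in the first. The jug mouth is at about (199,163) in the second, with the handle running up the image to about (195,125). I'll zoom in on each.

```bash
python3 - <<'E'
from h import *; import pickle
c1,c2=pickle.load(open("c1.pkl","rb"))
z=lambda p,y,x,n: cv2.resize(p[y:y+n,x:x+n],(400,400),interpolation=cv2.INTER_CUBIC)
r=np.hstack([z(c1["pixels"],5,260,80),z(c2["pixels"],110,160,80)])
cv2.imwrite("pics/f.png",r)
g=c1["pixels"][5:85,260:340].min(2); m=(g>140).astype(np.uint8)
n,l,st,ce=cv2.connectedComponentsWithStats(m); print(st,ce)
i=1+st[1:,4].argmax(); k,_=cv2.findContours((l==i).astype(np.uint8),0,1); k=max(k,key=len); print(cv2.fitEllipse(k))
E
```

```text
[[   0    0   80   80 4905]
 [  16   16   60   49 1046]
 [  33   33   26   23  449]] [[37.89908257 39.32599388]
 [44.56883365 38.41300191]
 [45.18040089 43.93318486]]
((44.85680389404297, 39.448509216308594), (47.076908111572266, 58.94725036621094), 106.77845001220703)
```

View pics/f.png

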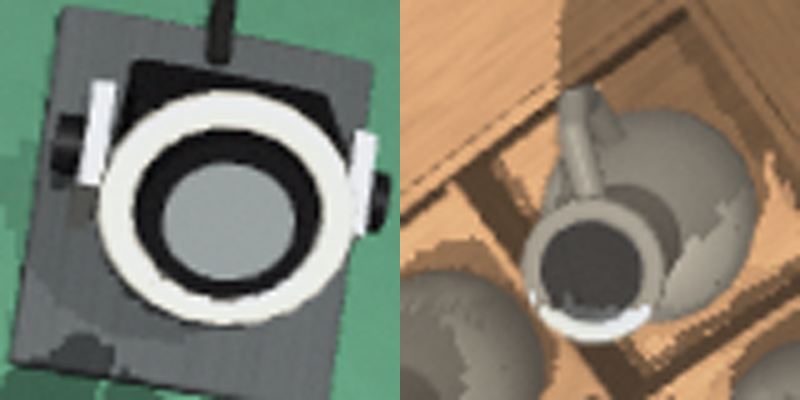

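Left crop: the ring's outer ellipse is centred at (226,207), with knobs at (67,147) and (380,203). Right crop: the jug mouth is at (593,270), and the handle bar runs from (590,190) to its outer corner at (579,97).

```bash
cat > m.py <<'E'
from h import *; import pickle
d=pickle.load(open("c0.pkl","rb")); c1,c2=pickle.load(open("c1.pkl","rb")); s=1/1.5625
W=lambda c,x0,y0,u,v: ray(c,x0+u/5-.4,y0+v/5-.4,True)
M,e=tri([ray(d["scene"],444*s,254*s),ray(d["side"],349*s,287*s),W(c2,160,110,193,270)]); print("mouth",M.round(4),np.round(e,4))
for z in (.09,.1,.108):
    H=onz(W(c2,160,110,179,97),z); v=(H-M)[:2]; print("handle",z,H.round(4),np.hypot(*v),np.arctan2(v[1],v[0]))
N=onz(W(c2,160,110,190,190),.11); print("joint",(N-M).round(4))
L,e=tri([ray(d["scene"],135,163.4),ray(d["side"],344.5,264.5),W(c1,260,5,229,218)]); print("lens",L.round(4),np.round(e,4))
k1=onz(W(c1,260,5,67,147),.06);k2=onz(W(c1,260,5,380,203),.06); y=k1-k2; print("knobs",k1,k2,np.arctan2(-y[0],y[1]))
def normals(rays,r=.034):
    D=np.array([q for _,q in rays]); m=D.mean(0);m/=np.linalg.norm(m)
    B=np.linalg.svd(m[None])[2].copy();  # rows: m, e1, e2
    P=D@B.T; P=(P/P[:,:1])[:,1:]; x,yy=P.T
    (cx,cy),(a,b),an=cv2.fitEllipse((P*1e4).astype(np.float32))
    # cone matrix
    T=np.deg2rad(an);R=np.array([[np.cos(T),-np.sin(T)],[np.sin(T),np.cos(T)]])
    Q=R@np.diag([4/a**2,4/b**2])@R.T*1e8; c0=np.array([cx,cy])/1e4
    C=np.zeros((3,3));C[1:,1:]=Q;C[0,1:]=C[1:,0]=-Q@c0;C[0,0]=c0@Q@c0-1
    w,V=np.linalg.eigh(C); l3,l2,l1=w[0],w[1],w[2]   # l1>=l2>0>l3
    out=[]
    for sg in (1,-1):
        n=V[:,2]*np.sqrt((l1-l2)/(l1-l3))*sg+V[:,0]*np.sqrt((l2-l3)/(l1-l3)); n=B.T@n
        out.append(n*np.sign(n[2]))
    return out,a/b
def mask(img,x0,y0,n,th,f):
    g=cv2.resize(img[y0:y0+n,x0:x0+n].min(2),None,fx=4,fy=4,interpolation=cv2.INTER_CUBIC)
    m=cv2.morphologyEx((g>th).astype(np.uint8),2,np.ones((f,f),np.uint8)); k,_=cv2.findContours(m,0,1); k=max(k,key=cv2.contourArea)
    return cv2.convexHull(k)[:,0]/4.+[x0-.375,y0-.375],m*255
e1=[(226+129.5*np.cos(t)*np.cos(.12)-117*np.sin(t)*np.sin(.12),207+129.5*np.cos(t)*np.sin(.12)+117*np.sin(t)*np.cos(.12)) for t in np.arange(0,6.28,.3)]
print("wrist",normals([W(c1,260,5,*p) for p in e1]))
for n,x0,y0,th in [("side",326,245,130),("scene",112,156,100)]:
    k,m=mask(d[n]["pixels"],x0,y0,42,th,5)
    print(n,k.min(0),k.max(0),normals([ray(d[n],*p) for p in k])); globals()[n]=cv2.resize(np.hstack([m,cv2.resize(d[n]["pixels"][y0:y0+42,x0:x0+42].min(2),(168,168))]),None,fx=2,fy=2)
cv2.imwrite("pics/g.png",np.hstack([side,scene])[:,:1400])
cv2.imwrite("pics/g.png",cv2.resize(np.vstack([side,scene]),(600,600)))
E
python3 m.py
```

```text
mouth [0.5454 0.0705 0.1257] [0.002  0.0025 0.0006]
handle 0.09 [0.5842 0.0608 0.09  ] 0.03998091877158011 -0.2462508101796892
handle 0.1 [0.5838 0.0588 0.1   ] 0.04013503076937751 -0.29805219392724813
handle 0.108 [0.5835 0.0571 0.108 ] 0.040335237686565883 -0.33912244421348237
joint [ 0.0166 -0.0048 -0.0157]
lens [ 0.6608 -0.2657  0.0829] [0.0029 0.0026 0.0011]
knobs [ 0.68577784 -0.22478997  0.06      ] [ 0.67437967 -0.31237218  0.06      ] -0.12941525030534184
wrist ([array([-0.53788062,  0.1266468 ,  0.83345367]), array([0.13156301, 0.17742101, 0.97530147])], 0.9389140817555576)
side [330.375 248.375] [359.125 278.875] ([array([-0.23262358, -0.52824227,  0.81660662]), array([-0.65699613,  0.09599608,  0.7477572 ])], 0.9252873598103717)
scene [119.625 159.625] [147.625 170.875] ([array([-0.8732813 , -0.30885682,  0.37681194]), array([-0.48173336,  0.10337779,  0.87019883])], 0.3762578943231317)
```

View pics/g.png

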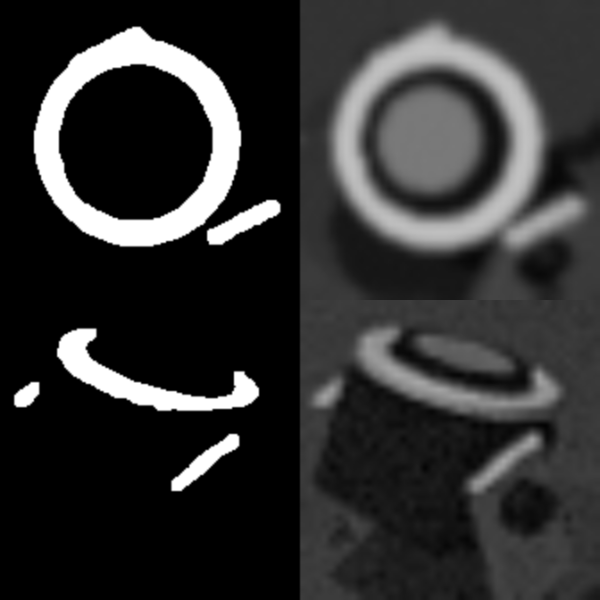

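The ring normals from the wrist and scene views agree: tilt about 0.55, yaw about -0.16. The handle yaw is about -0.29. I'll grasp and lift the jug.

```bash
python3 - <<'E'
from h import *; from workcell import bot
h=[np.cos(.29),-np.sin(.29),0]; o=rv(h,[0,0,-1])
bot.set_gripper(.62,40)
bot.goto([.5454,.0705,.18],o)
bot.line_to([.5454,.0705,.084],max_speed=.1)
print(bot.current_contact_force())
bot.set_gripper(0,40); print(bot.current_opening(),bot.current_grip_force(),bot.current_clock())
bot.line_to([.5454,.0705,.27],max_speed=.12); bot.hold(.2)
print(bot.current_opening(),bot.current_grip_force(),bot.current_contact_force(),bot.current_clock())
a,b=[cv2.resize(bot.read_camera(n)["pixels"],(400,300),interpolation=cv2.INTER_AREA) for n in("scene","side")]
cv2.imwrite("pics/h.png",np.hstack([a,b]))
E
```

```text
[-0.34995462  0.39441623  0.12092236]
0.34883648081619456 40.00034683645936 6.725
0.3523028428354414 39.999513845541514 [-0.09111593  0.2406121  -1.87564723] 8.625
```

View pics/h.png

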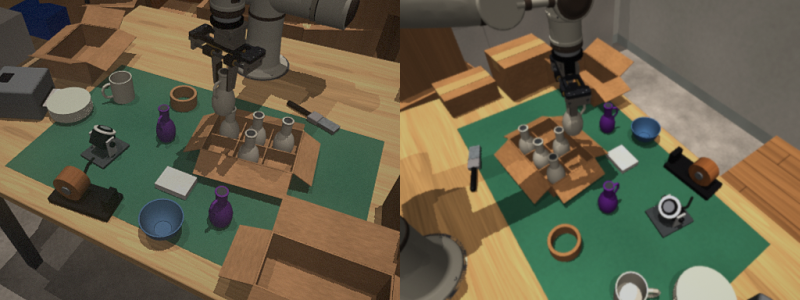

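The jug hangs upright in the gripper (scene (222,100), side (573,120)) and the other four flasks are still in their cells. Next I'll carry it to the lens, approaching along the viewing axis.

```bash
python3 - <<'E'
from h import *; from workcell import bot; import pickle
t,y=.55,-.16; L=np.array([.661,-.266,.086])
a=np.array([-np.sin(t)*np.cos(y),-np.sin(t)*np.sin(y),np.cos(t)]); x=np.array([np.cos(t)*np.cos(y),np.cos(t)*np.sin(y),np.sin(t)])
o=rv(x,-a); P=L+a*(.120+.081)
print(bot.inverse_kinematics(P+.08*a,o),bot.inverse_kinematics(P,o))
bot.goto(P+.08*a,o); bot.line_to(P,max_speed=.06); bot.hold(.5)
print(P,bot.current_ee_pos(),bot.current_contact_force(),bot.current_grip_force(),bot.current_clock())
d={n:bot.read_camera(n) for n in("scene","side","wrist")}; pickle.dump(d,open("c3.pkl","wb"))
A=cv2.resize(d["scene"]["pixels"][80:240,70:230],(400,400),interpolation=3);B=cv2.resize(d["side"]["pixels"][130:330,250:450],(400,400),interpolation=3)
cv2.imwrite("pics/i.png",np.hstack([A,B]))
E
```

```text
[-0.84876812 -0.32827316  1.92848745  0.37649731  1.12804035  0.79103547] [-0.78691161 -0.17403724  1.93691751  0.38530676  0.95420102  0.78719465]
[ 0.55728177 -0.24926201  0.25735743] [ 0.55725713 -0.24926127  0.25735536] [-0.14513344  0.14920784 -2.49843582] 39.99956086801831 11.9167
```

View pics/i.png

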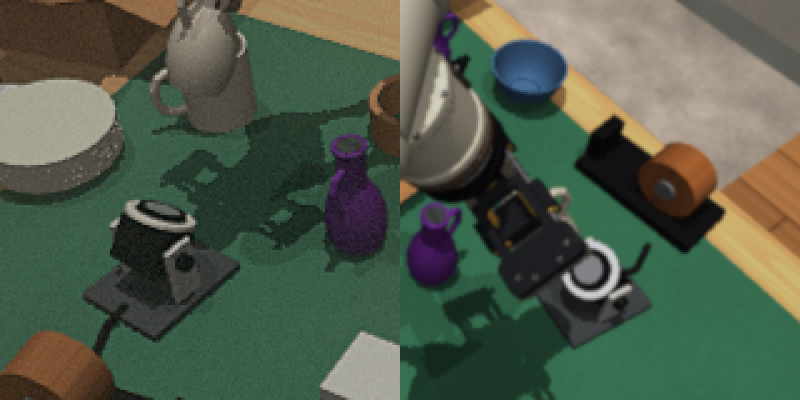

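The jug is held above the lens, tilted, and the camera is undisturbed. For the last picture I'll overlay the predicted jug axis, base rim and handle on the scene and wrist views to check for slip in the grip.

```bash
python3 - <<'E'
from h import *; import pickle
d=pickle.load(open("c3.pkl","rb"))
t,y=.55,-.16; L=np.array([.661,-.266,.086])
a=np.array([-np.sin(t)*np.cos(y),-np.sin(t)*np.sin(y),np.cos(t)]); x=np.array([np.cos(t)*np.cos(y),np.cos(t)*np.sin(y),np.sin(t)]);yy=np.cross(a,x)
b=L+.12*a; th=np.linspace(0,6.28,40)
belly=[b+.038*a+.032*(np.cos(q)*x+np.sin(q)*yy) for q in th]; han=[b+h*a+r*x for h,r in((.106,.015),(.1,.039),(.06,.025))]
out=[]
for n,x0,y0,w,f in [("scene",115,70,80,False),("wrist",150,100,250,True)]:
    c=d[n]; k=400/w; im=cv2.resize(c["pixels"][y0:y0+w,x0:x0+w],(400,400),interpolation=3)
    for pts,col in [(belly,(0,0,255)),(han,(0,255,0)),([b,b+.126*a],(255,0,0))]:
        p=np.array([(proj(c,q,f)-[x0,y0])*k for q in pts]).round().astype(np.int32); cv2.polylines(im,[p],False,col,1)
        if len(p)<5: print(n,p.tolist())
    out.append(im)
cv2.imwrite("pics/j.png",np.hstack(out))
E
```

```text
scene [[179, -6], [138, 3], [140, 95]]
scene [[149, 224], [213, -47]]
wrist [[166, 210], [166, 136], [166, 144]]
wrist [[166, 159], [166, 281]]
```

View pics/j.png

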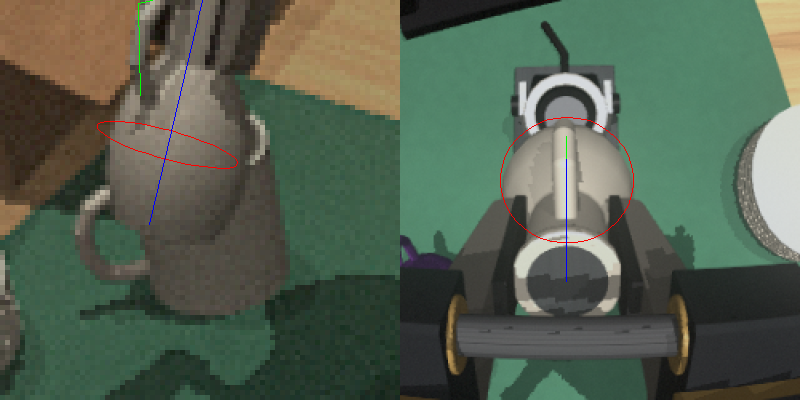

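The wrist view matches the prediction well: handle centred at column 566, belly near the red ring. The scene view shows the jug about 9 px right of the overlay. I'll measure numerically whether that is camera bias or a swing in the grip.

```bash
python3 - <<'E'
from h import *; import pickle
d=pickle.load(open("c3.pkl","rb")); d0=pickle.load(open("c0.pkl","rb"))
t,y=.55,-.16; L=np.array([.661,-.266,.086])
a=np.array([-np.sin(t)*np.cos(y),-np.sin(t)*np.sin(y),np.cos(t)]); x=np.array([np.cos(t)*np.cos(y),np.cos(t)*np.sin(y),np.sin(t)]);yy=np.cross(a,x)
c=d["scene"]
print("bias mouth",np.array([444,254])/1.5625-proj(c,np.array([.5454,.0705,.1257])),"lens",np.array([135,163.4])-proj(c,np.array([.6608,-.2657,.0829])))
G=L+.12*a+.1*a
df=np.abs(cv2.GaussianBlur(c["pixels"],(3,3),0).astype(int)-cv2.GaussianBlur(d0["scene"]["pixels"],(3,3),0)).sum(2)
k=np.where(df[70:125,128:176]>45,'#','.')
for i,r in enumerate(k): 
    if i>10: print(70+i,''.join(r))
prof=[(0,.022),(.01,.027),(.02,.03),(.038,.032),(.05,.030),(.06,.027)]
th=np.linspace(0,6.28,60)
for f in (0,.1,.2,.3):
    A=np.cos(f)*a+np.sin(f)*x; X=np.cos(f)*x-np.sin(f)*a   # base swings towards -x
    B=G-.1*A; q=[[B+h*A+r*(np.cos(s)*X+np.sin(s)*yy) for s in th] for h,r in prof]
    p=np.array([proj(c,w) for r in q for w in r]); bl=np.array([proj(d["wrist"],w,True) for r in q for w in r])
    mo=proj(d["wrist"],B+.126*A,True); hb=proj(c,B)
    print(f,"scene x",p.min(0)[0].round(1),p.max(0)[0].round(1),"bot",p.max(0)[1].round(1),p[p[:,1].argmax()].round(1),"base",hb.round(1),"wrist belly top",bl[:,1].min().round(1),bl[:,0].min().round(1),bl[:,0].max().round(1),"lip top",np.min([proj(d["wrist"],B+.124*A+.0175*(np.cos(s)*X+np.sin(s)*yy),True)[1] for s in th]).round(1), "handle out",proj(d["wrist"],B+.1*A+.043*X,True).round(1))
w=d["wrist"]["pixels"].astype(int); print([ (r,w[r,275].tolist()) for r in range(166,186)]); print([(r,w[r,253].tolist()) for r in range(166,182,1)]); print([(r,w[r,253].tolist()) for r in range(228,250,2)])
E
```

```text
bias mouth [ 0.79241746 -0.4256101 ] lens [ 1.20412102 -0.25649873]
81 .............###..##########.#.....####.........
82 .............##..###########......#####.........
83 .............##.###############..######.........
84 ................################..####..........
85 .................###############................
86 .............##..###############................
87 ............###...##############................
88 ............###...##############................
89 ...........#####..#############.................
90 ...........#####.#############.###..............
91 ..........###################..######...........
92 ..........#####################..####...........
93 ..........#######################.###...........
94 .........######..#################..............
95 .........#####..##################..............
96 .........####.####################..............
97 .........#########################..............
98 ........####.#####################..............
99 ........####.####################...............
100 ........###..###################........
[... 2269 characters left out ...]
), (184, [100, 111, 112]), (185, [115, 125, 129])]
[(166, [148, 145, 143]), (167, [148, 145, 143]), (168, [147, 144, 142]), (169, [148, 144, 143]), (170, [148, 144, 143]), (171, [148, 146, 143]), (172, [149, 146, 144]), (173, [136, 136, 134]), (174, [114, 124, 126]), (175, [114, 124, 127]), (176, [114, 125, 127]), (177, [113, 124, 126]), (178, [112, 121, 125]), (179, [142, 155, 160]), (180, [172, 187, 193]), (181, [180, 197, 204])]
[(228, [200, 216, 212]), (230, [199, 216, 212]), (232, [199, 216, 212]), (234, [197, 214, 210]), (236, [177, 192, 190]), (238, [114, 125, 129]), (240, [106, 116, 120]), (242, [123, 136, 141]), (244, [188, 190, 191]), (246, [210, 215, 212]), (248, [127, 140, 146])]
```

The swing in the grip is about 0.07 rad: the belly edge and lip in the wrist view agree, and the scene offset is mostly camera bias. I'll tilt the tool by that amount about the grasp point, recheck, and hand in.

```bash
python3 - <<'E'
from h import *; from workcell import bot
ax=lambda t,y=-.16:(np.array([-np.sin(t)*np.cos(y),-np.sin(t)*np.sin(y),np.cos(t)]),np.array([np.cos(t)*np.cos(y),np.cos(t)*np.sin(y),np.sin(t)]))
a,x=ax(.55); b,xb=ax(.62); L=np.array([.661,-.266,.086])
bot.set_gripper(0,55)
bot.line_to(L+.22*a-.019*b,rv(xb,-b),max_speed=.03); bot.hold(.6)
w=bot.read_camera("wrist")["pixels"].astype(int)
print([(r,int(w[r,275,0])) for r in range(178,190)],[(r,int(w[r,253,0])) for r in range(230,246,2)],bot.current_grip_force(),np.abs(bot.current_joint_vel()).max(),bot.current_clock())
print(bot.job_done())
E
```

```text
[(178, 214), (179, 214), (180, 215), (181, 214), (182, 213), (183, 118), (184, 103), (185, 118), (186, 122), (187, 125), (188, 127), (189, 130)] [(230, 190), (232, 190), (234, 188), (236, 172), (238, 116), (240, 111), (242, 127), (244, 185)] 54.99950056022499 0.00238290479984818 13.1833
the job is handed in; nothing more can be done
None
```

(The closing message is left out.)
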